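# Straighten the shaker's bottles and unhitch its drive arm

### The job

The bottle shaker has stopped and its carriage is about to be drawn out. Nudge the three sample bottles that have crept out across the tray back into an even row, each upright against the tray's rail in the middle of its own bay; then pull the round latch knob beside the drive arm's coupler sideways, out from the coupler to the left, against its spring, and with the latch held out lift the arm's coupler off the ball. Finish while still holding the arm in the gripper, its coupler raised at least 5 cm above the ball, with the bottles still in their row and the things round the shaker left where they are.

Things in the scene. Friction and masses are not known exactly. Their poses are not given: they have to be found in the camera images.
- shaker: bench bottle shaker, fixed: grey base plate 136 mm (x) by 430 mm (y), tray on the end near the robot, white drive unit on the far end (120 mm in x, y 0.109 to 0.209, top z 0.084, clevis to z 0.122). Origin: centre of the base's underside, at surface height. Its x points to the robot's right, its y away from the robot (yaw about -1.57, up to 0.13 either way), z up.
- tray (a point): middle of the tray's deck, shaker frame (0, -0.095, 0.039). The tray spans x -0.064 to 0.061, y -0.213 to 0.023; its other sides have 7 mm high lips, and along its right edge (+x) stands the rail, top z 0.073, front face at x = 0.048; two dividers (6 mm thick, tops z 0.055, reaching 27 mm out from the rail, at y -0.136 and -0.054) part it into three bays
- drive_arm (a joint): angle of the drive arm, rad: an aluminium bar along the shaker's y with a cup-shaped steel coupler (diameter 40, z 0.10 to 0.13) on its near end. 0 = level, coupled; grows as the coupler rises about a level pin along x through shaker (0, 0.157, 0.110), stop at 1.3. It falls back by its weight (0.4 kg in all; 2 to 4 N at the coupler). While the latch is in it can rise less than 0.03.
- coupler (a point): centre of the coupler's socket, on the arm 115 mm from the hinge pin; coupled, it coincides with the ball's centre
- ball (a point): centre of the steel ball (diameter 25, flat underside, on a thin neck) that stands on a bracket at the far end of the tray, shaker frame (0, 0.042, 0.110)
- latch (a joint): travel of the latch in m: a steel fork under the coupler that grips the ball's neck, with a round knob on its left. 0 = home (locked); pulling the knob to the left, along the shaker's -x, slides it out; it frees the ball from 0.009 on and stops at 0.015; a spring draws it back (about 3.6 N at 0, 8 N at the stop), so it must be kept out while the coupler leaves the ball.
- latch_knob (a point): centre of the latch's knob: a round knob lying along the shaker's x, diameter 21, 24 mm long, at shaker (-0.055, 0.042, 0.0995) when home; clear below and on both sides, so it can be gripped from above across the shaker's y; it rides on the arm and may turn between the fingers as the arm rises
- bottle_a_mid (a point): centre (half-way up, 46 mm above its foot) of the nearest sample bottle on the tray (point z = its axis): white, diameter 46, body 83 mm high, cap diameter 37 on top, 92 mm in all, 0.10 to 0.18 kg; starts 20 to 60 mm clear of the rail
- bay_a (a point): home of the nearest bottle, on the deck: where its foot's centre lies when it stands against the rail in the middle of its bay; shaker frame (0.025, -0.177, 0.039)
- bottle_b_mid (a point): centre (half-way up, 46 mm above its foot) of the middle sample bottle on the tray (point z = its axis): white, diameter 46, body 83 mm high, cap diameter 37 on top, 92 mm in all, 0.10 to 0.18 kg; starts 20 to 60 mm clear of the rail
- bay_b (a point): home of the middle bottle, on the deck: where its foot's centre lies when it stands against the rail in the middle of its bay; shaker frame (0.025, -0.095, 0.039)
- bottle_c_mid (a point): centre (half-way up, 46 mm above its foot) of the farthest sample bottle on the tray (point z = its axis): white, diameter 46, body 83 mm high, cap diameter 37 on top, 92 mm in all, 0.10 to 0.18 kg; starts 20 to 60 mm clear of the rail
- bay_c (a point): home of the farthest bottle, on the deck: where its foot's centre lies when it stands against the rail in the middle of its bay; shaker frame (0.025, -0.013, 0.039)
- beaker: bystander, leave alone: glass beaker, diameter 45, 52 mm high, standing left of the shaker, nearer the robot; origin under its centre
- marker: bystander, leave alone: marker pen 120 mm long, 11 mm high, lying on the left of the tray; origin under its centre
- vial: bystander, leave alone: capped vial, diameter 27, 58 mm high, standing left of the drive arm; origin under its centre

How it is judged (in metres and radians):
On the way, in this order (a step that is already met when the one before it is completed fails the run):
1. the three bottles stand upright in an even row against the rail, the arm still coupled (x of bottle_a_mid in the frame of shaker between 0.018 and 0.032 m and y of bottle_a_mid in the frame of shaker between -0.187 and -0.167 m and angle between each of bottle_a_mid, bottle_b_mid, bottle_c_mid's own z axis and vertical below 0.12 rad and z of each of bottle_a_mid, bottle_b_mid, bottle_c_mid in the frame of shaker below 0.095 m and x of bottle_b_mid in the frame of shaker between 0.018 and 0.032 m and y of bottle_b_mid in the frame of shaker between -0.105 and -0.085 m and x of bottle_c_mid in the frame of shaker between 0.018 and 0.032 m and y of bottle_c_mid in the frame of shaker between -0.023 and -0.003 m and value of joint drive_arm below 0.05 rad), for 0.2 s.
2. the latch is pulled out while the coupler still sits on the ball (value of joint latch above 0.008 m and value of joint drive_arm below 0.05 rad), for 0.05 s.
3. the coupler is lifted clear of the ball (z of coupler in the frame of shaker above 0.14 m), for 0.1 s.
At the end, for the whole second after the job is handed in: bottles upright on the deck, within 7 mm of the rail line and 10 mm of the middle of their bays; the coupler at least 45 mm above the ball, arm still (under 0.15 rad/s), off its upper stop, carried by the fingers (over 0.8 N), not resting on another thing (x of bottle_a_mid in the frame of shaker between 0.018 and 0.032 m and y of bottle_a_mid in the frame of shaker between -0.187 and -0.167 m and angle between each of bottle_a_mid, bottle_b_mid, bottle_c_mid's own z axis and vertical below 0.12 rad and z of each of bottle_a_mid, bottle_b_mid, bottle_c_mid in the frame of shaker below 0.095 m and x of bottle_b_mid in the frame of shaker between 0.018 and 0.032 m and y of bottle_b_mid in the frame of shaker between -0.105 and -0.085 m and x of bottle_c_mid in the frame of shaker between 0.018 and 0.032 m and y of bottle_c_mid in the frame of shaker between -0.023 and -0.003 m and z of coupler in the frame of shaker above 0.155 m and value of joint drive_arm below 1.25 rad and velocity of joint drive_arm between -0.15 and 0.15 rad/s and contact force between drive_arm and the fingers above 0.8 N and contact force between drive_arm and vial below 0.2 N and contact force between drive_arm and marker below 0.2 N); the arm keeps its last pose, push and grip.
It fails at once if a bottle is knocked over (angle between any of bottle_a_mid, bottle_b_mid, bottle_c_mid's own z axis and vertical above 0.6 rad).
It fails at once if a bystander is disturbed (moved more than 25 mm) (distance of any of beaker, marker, vial from where it was at the start of the episode above 0.025 m).
It also fails if it takes over 61 s, if anything falls off the work surface, if the arm or the gripper's body presses on something with over 40 N, if the wrist force passes 120 N, or if a joint passes its speed limit or range.

### The arm

A 6-joint arm with a two-finger parallel gripper is mounted at the origin on a cart in front of the work surface, level with it; the furniture and walls round the work are solid. World frame = base frame: x ahead of the robot, y to its left, z up, the work surface at z = 0. Lengths are in mm, angles in rad, forces in N, time in s.
With the tool pointing down it reaches from about 275 to 775 mm from the base axis. Payload 14.6 kg.
Tool frame: the origin (TCP) lies at the very end of the fingers, on their centre line; the grasp point (between the pads) lies 19 mm behind it; z points along the fingers, y is the line along which they close (so a half turn about z gives the same grasp; the last joint's range is limited). The gripper opens to 85 mm and grips with 20 to 120 N. Pads are 22 mm wide; open, the fingers measure 114 mm over their backs; the gripper's body (76 mm by 85 mm) begins 54 mm behind the grasp point. The pads swing forward as they close: fully open they stand 13 mm farther back than shut.
Start: joints at [1.043, 0.263, -0.048, 1.259, 0, 1.415], TCP at [191.222, 488.94, 198.178] pointing down, gripper open.
Joint ranges: [-2.65, 2.65], [-0.89, 1.7], [-1.18, 1.37], [-2.13, 2.11], [-1.35, 1.29], [-3.14, 3.14]. Speed limits (rad/s): [1.89, 1.89, 2.57, 2.79, 3.14, 3.14].

### API

Orientations are given as a unit quaternion [w, x, y, z].
In Python, from bench import * gives the robot as it stands.
- The arm moves only by the tool apply_moves, never from a script. Its argument "increments" is a list of rows, each an object with "angular": the turn, a rotation vector about the tool's x, y, z in rad, a list of three; "offset": the shift along the tool's x, y, z in cm, a list of three; "fingers": the closure, from -1 (fully open) to 1 (shut). In form: [{"angular": [wx, wy, wz], "offset": [dx, dy, dz], "fingers": fingers}, ...]. A call has 1 to 10 rows; each row is the pose to reach, as a shift and turn from the pose commanded when the call began, along the tool's axes at that moment; what a row does not reach only later rows make up. A row lasts 1/12 s, in which the tool goes at most 41.7 mm and 7.16 degrees, less where a joint would pass 70% of its speed; a pose out of reach is approached as far as the arm can. A call with a gripper value outside its range is refused whole. The fingers move at their own pace and stop on an object; "squeeze" is the grip in N (left out, the last holds). Time passes only in rows, so rows that repeat a pose let the fingers close. It gives the time, the measured TCP pose, the force, the opening and the grip force at its end, in the units of the state.
- sense(): the state, without advancing time (a new reading comes with each control period).
- camera(name): name is "scene" or "top" or "wrist"; returns a dict with "img" (420x560x3 uint8, blue, green, red), "camera_matrix" (3x3 intrinsics, pixels), "R" (3x3) and "t" (3): a world point X has camera coordinates R X + t. Camera axes: x right, y down, z forward; pixel columns grow to the right and rows downward; lengths in mm; the calibration is good to about 2 mm. A picture is of the moment at which its call begins. There is no depth.
- hand_in(): hands the job in; it is judged then, once.
The state is a dict: "t": time; "joint_pos": joint angles; "joint_vel": joint speeds; "effort": joint torques, N m; "position": TCP position; "ee_rot": TCP orientation; "contact_force": force on the tool from outside, world axes, zero at the start; "moment": the same for the moment, N m; "finger_gap": opening from 0.0 (shut) to 1.0 (fully open); "gripper_force": force on a finger pad.
Only numpy, scipy, OpenCV 4.12 (cv2) and the standard library are available. Lean on these libraries where they do the work, as an engineer would, in place of code of your own. Each camera call takes 0.05 s, during which the arm holds its last target. There are 200 camera calls.

## Working session

There is one attempt and no reset: what is moved stays moved. The work goes in short steps, Python scripts to look and compute and a tool call to move; the robot and the scene stay as the last step left them, time stands still between calls to the robot, and variables do not carry over. Pictures are saved under pics/ and viewed, at most 10 in all, crops included, and the job is handed in when it is done.

Besides the shell and the picture viewer there is one more tool, called after "Call:" by a JSON object that holds its "fn" and its "kwargs", one argument or row to a line. apply_moves: Moves the arm, as the interface text tells. Its arguments: {"type":"object","properties":{"increments":{"type":"array"},"squeeze":{"type":"number"}},"required":["increments"]}

```bash
mkdir -p pics
python3 - <<'E'
from bench import *
import cv2, json, pickle
s=sense(); print({k:s[k] for k in("t","position","ee_rot","finger_gap")})
d={}
for n in("scene","top"):
    c=camera(n); d[n]=c; cv2.imwrite(f"pics/{n}0.png",c["img"]); print(n,c["camera_matrix"],c["R"],c["t"])
pickle.dump(d,open("c0.pkl","wb"))
E
```

```text
{'t': 0.0, 'position': array([191.0849506 , 488.67976403, 197.72136842]), 'ee_rot': array([-1.69697907e-04,  1.85336994e-01,  9.82674889e-01, -4.81127038e-04]), 'finger_gap': 0.9985813443854137}
scene [[436.12552398   0.         278.76895195]
 [  0.         436.12552398 213.58189243]
 [  0.           0.           1.        ]] [[-0.61728017 -0.78647744 -0.02045546]
 [-0.40807104  0.34229423 -0.84635258]
 [ 0.672639   -0.51408939 -0.5322301 ]] [255.77626817 359.07419766 431.71657253]
top [[488.96914015   0.         278.40892979]
 [  0.         488.96914015 216.20183837]
 [  0.           0.           1.        ]] [[ 0.00693403 -0.99947791  0.03155662]
 [-0.9954787  -0.00988896 -0.0944689 ]
 [ 0.09473164 -0.03075889 -0.99502754]] [-173.91121652  584.62193308 1008.25717521]
```

View pics/top0.png

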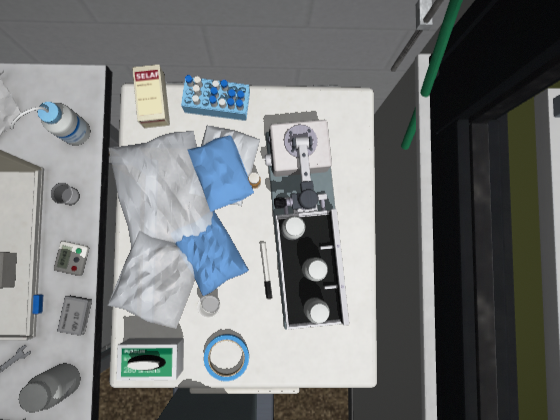

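View pics/scene0.png

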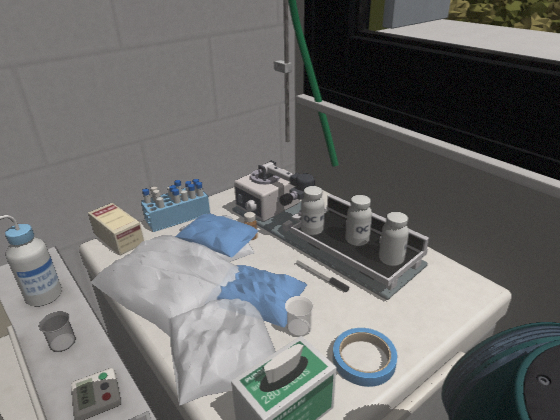

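The top view shows the tray at about cols 275-350, rows 210-328. The caps are at about (294,228), (317,268) and (318,313). The knob is at about (280,202) and the coupler at (308,198). I'll enlarge this area to read the corners.

```bash
cat > h.py <<'E'
import numpy as np, cv2
def ray(c,px,z):
    K,R,t=c["camera_matrix"],c["R"],c["t"]
    d=R.T@np.linalg.solve(K,[px[0],px[1],1]); o=-R.T@t
    return o+d*(z-o[2])/d[2]
def proj(c,X):
    p=c["camera_matrix"]@(c["R"]@np.asarray(X,float)+c["t"]); return p[:2]/p[2]
E
python3 - <<'E'
import pickle,cv2,numpy as np
c=pickle.load(open("c0.pkl","rb"))["top"]
crop=c["img"][110:335,255:355]
b=cv2.resize(crop,None,fx=3.5,fy=3.5,interpolation=cv2.INTER_CUBIC)
b=cv2.rotate(b,cv2.ROTATE_90_CLOCKWISE) # out x = 3.5*(335-row), y=3.5*(col-255)
cv2.imwrite("pics/crop0.png",b)
g=cv2.cvtColor(c["img"],cv2.COLOR_BGR2GRAY)
m=np.uint8((g>190)*255); m[:, :285]=0; m[:,330:]=0; m[:212]=0; m[325:]=0
n,l,st,ce=cv2.connectedComponentsWithStats(m)
for i in range(1,n):
    if st[i,4]>60: print(st[i],ce[i])
E
```

```text
[286 217  18  20 268] [294.76492537 226.49626866]
[309 261  18  19 263] [317.49809886 269.6539924 ]
[311 304  18  19 265] [319.32830189 313.08679245]
```

View pics/crop0.png

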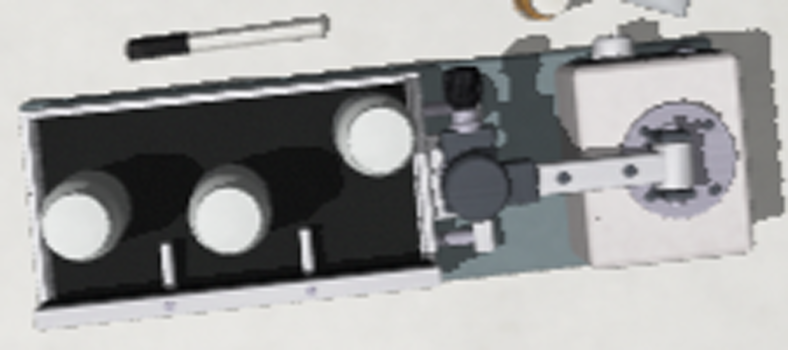

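The crop shows the tray's left lip corners at (22,108) and (420,75), the rail's outer corners at (36,328) and (438,286), the coupler at (477,185) and the knob at (463,88). I'll fit the shaker pose to these.

```bash
cat >> h.py <<'E'
def fit(S,W):
    S,W=np.array(S,float),np.array(W,float); sc,wc=S.mean(0),W.mean(0)
    H=(S-sc).T@(W-wc); th=np.arctan2(H[0,1]-H[1,0],H[0,0]+H[1,1])
    Rm=np.array([[np.cos(th),-np.sin(th)],[np.sin(th),np.cos(th)]]); return th,Rm,wc-Rm@sc
E
python3 - <<'E'
import pickle; from h import *
d=pickle.load(open("c0.pkl","rb")); c=d["top"]
L=[((22,108),46,(-64,-213)),((420,75),46,(-64,23)),((36,328),73,(61,-213)),((438,286),73,(61,23)),((735,52),84,(-60,209)),((750,252),84,(60,209)),((477,185),130,(0,42)),((463,88),109,(-55,42)),((167,243),55,(21,-136)),((305,229),55,(21,-54))]
W=[ray(c,(255+y/3.5,335-x/3.5),z)[:2] for (x,y),z,_ in L]; S=[s for *_,s in L]
th,R,t=fit(S,W); print("yaw",th,"origin",t); print("res",np.round(np.array(W)-(np.array(S)@R.T+t),1))
for p in[(294.76,226.5),(317.5,269.65),(319.33,313.09)]:
    w=ray(c,p,131)[:2]; print("bottle",w.round(1),"shaker",(R.T@(w-t)).round(1))
for n,s in dict(a=(25,-177),b=(25,-95),c=(25,-13),knob=(-55,42),coup=(0,42)).items(): print(n,(R@np.array(s)+t).round(1))
for n,p,z in(("marker ends",(256+36,335-10),6),): pass
for p,z in(((129,48),6),((327,27),6)): w=ray(c,(255+p[0]*0+p[1]/3.5,335-p[0]/3.5),z)[:2]; print("marker",w.round(),(R.T@(w-t)).round())
for p,z in(((254,181),58),((209,305),30)): w=ray(c,p,z)[:2]; print(w.round(),(R.T@(w-t)).round())
# check in scene
img=d["scene"]["img"].copy()
for s in[(-64,-213,46),(61,-213,73),(61,23,73),(-55,42,100),(60,209,84),(-68,-215,0)]:
    w=np.r_[R@np.array(s[:2])+t,s[2]]; cv2.circle(img,tuple(np.int32(proj(d["scene"],w).round())),2,(0,0,255),-1)
cv2.imwrite("pics/chk.png",cv2.resize(img[150:310,220:440],None,fx=3.5,fy=3.5))
E
```

```text
yaw -1.4702092897872674 origin [ 569.24860135 -228.49063495]
res [[ 2.3  0.8]
 [ 1.4 -1.8]
 [ 1.6  0.5]
 [-2.  -0.1]
 [-2.6 -0.7]
 [-3.8  1.2]
 [ 0.   1.8]
 [-0.2 -0.2]
 [ 2.1 -0.6]
 [ 1.2 -0.7]]
bottle [ 557.  -197.3] shaker [-32.2  -9.1]
bottle [ 475.1 -241. ] shaker [  3.  -94.9]
bottle [ 393.6 -244.4] shaker [  -1.8 -176.3]
a [ 395.7 -271.1]
b [ 477.2 -262.9]
c [ 558.8 -254.7]
knob [ 605.5 -169.6]
coup [ 611.  -224.3]
marker [ 412. -150.] [ -94. -148.]
marker [ 533. -136.] [-95. -27.]
[ 656. -117.] [-102.   98.]
[399. -26.] [-219. -149.]
```

View pics/chk.png

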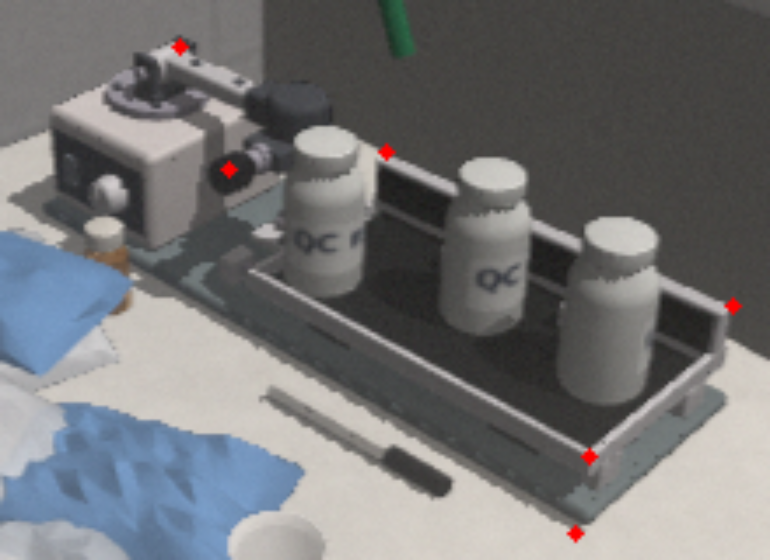

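The fit holds to about 2 mm, and the scene view confirms it: the knob dot sits on the knob, and the rail and lip corners match. I'll push each bottle with the fingers part open as a cradle, with tool y along shaker y. The first move goes above the approach point for bottle a.

```bash
cat >> h.py <<'E'
from scipy.spatial.transform import Rotation as Ro
TH=-1.4702; T0=np.array([569.25,-228.5]); RS=np.array([[np.cos(TH),-np.sin(TH)],[np.sin(TH),np.cos(TH)]])
RD=np.column_stack([np.r_[-RS[:,0],0],np.r_[RS[:,1],0],[0,0,-1]]) # tool x=-shaker x, y=shaker y, z down
def goto(s,x,y,z):
    w,*v=s["ee_rot"]; R=Ro.from_quat([*v,w]); X=np.r_[RS@[x,y]+T0,z]
    print("offset cm",(R.inv().apply(X-s["position"])/10).round(2),"ang",(R.inv()*Ro.from_matrix(RD)).as_rotvec().round(3),"X",X.round(1))
def show(s): print("t",round(s["t"],2),"shaker xy",(RS.T@(np.array(s["position"])[:2]-T0)).round(1),"z",s["position"][2].round(1),"F",np.round(s["contact_force"],1),s["finger_gap"],s["gripper_force"])
E
python3 -c "
from bench import *; from h import *
s=sense(); goto(s,-46,-177,185)"
```

```text
offset cm [-43.49 -56.99   1.32] ang [-1.000e-03  0.000e+00  1.097e+00] X [ 388.5 -200.5  185. ]
```

Call:
{"fn": "apply_moves", "kwargs": {
  "increments": [
    {"offset": [-43.5,-57,1.3],"angular": [0,0,1.097],"fingers": 0.3},
    {"offset": [-43.5,-57,1.3],"angular": [0,0,1.097],"fingers": 0.3},
    {"offset": [-43.5,-57,1.3],"angular": [0,0,1.097],"fingers": 0.3},
    {"offset": [-43.5,-57,1.3],"angular": [0,0,1.097],"fingers": 0.3},
    {"offset": [-43.5,-57,1.3],"angular": [0,0,1.097],"fingers": 0.3},
    {"offset": [-43.5,-57,1.3],"angular": [0,0,1.097],"fingers": 0.3},
    {"offset": [-43.5,-57,1.3],"angular": [0,0,1.097],"fingers": 0.3},
    {"offset": [-43.5,-57,1.3],"angular": [0,0,1.097],"fingers": 0.3},
    {"offset": [-43.5,-57,1.3],"angular": [0,0,1.097],"fingers": 0.3},
    {"offset": [-43.5,-57,1.3],"angular": [0,0,1.097],"fingers": 0.3}
  ],
  "squeeze": 40
}}

```text
t: 0.93
position: [300.8, 108.3, 191.1]
ee_rot: [0.0, 0.672, 0.741, 0.0]
contact_force: [1.6, 0.4, -0.2]
finger_gap: 0.349
gripper_force: 0.0
```

```bash
python3 -c "
from bench import *; from h import *
s=sense(); show(s); goto(s,-46,-177,185)"
```

```text
t 0.93 shaker xy [-362.1 -233.3] z 191.1 F [ 1.6  0.4 -0.2] 0.34881505391854173 0.0
offset cm [-31.59   5.72   0.61] ang [ 0.    -0.    -0.003] X [ 388.5 -200.5  185. ]
```

Call:
{"fn": "apply_moves", "kwargs": {
  "increments": [
    {"offset": [-31.6,5.7,0.6],"angular": [0,0,0],"fingers": 0.3},
    {"offset": [-31.6,5.7,0.6],"angular": [0,0,0],"fingers": 0.3},
    {"offset": [-31.6,5.7,0.6],"angular": [0,0,0],"fingers": 0.3},
    {"offset": [-31.6,5.7,0.6],"angular": [0,0,0],"fingers": 0.3},
    {"offset": [-31.6,5.7,0.6],"angular": [0,0,0],"fingers": 0.3},
    {"offset": [-31.6,5.7,0.6],"angular": [0,0,0],"fingers": 0.3},
    {"offset": [-31.6,5.7,0.6],"angular": [0,0,0],"fingers": 0.3},
    {"offset": [-31.6,5.7,0.6],"angular": [0,0,0],"fingers": 0.3},
    {"offset": [-31.6,5.7,0.6],"angular": [0,0,0],"fingers": 0.3},
    {"offset": [-31.6,5.7,0.6],"angular": [0,0,0],"fingers": 0.3}
  ]
}}

```text
t: 1.77
position: [390.5, -200.0, 184.4]
ee_rot: [-0.001, 0.67, 0.742, -0.0]
contact_force: [-0.3, 0.5, -0.3]
finger_gap: 0.348
gripper_force: 0.0
```

```bash
python3 -c "
from bench import *; from h import *
c=camera('wrist'); cv2.imwrite('pics/w1.png',c['img'])
s=sense(); show(s); goto(s,-46,-177,68)
print([ (n,proj(c,np.r_[RS@np.array(p[:2])+T0,p[2]]).round()) for n,p in dict(A=(-2,-176,131),lip=(-64,-213,46),rail=(48,-213,73),B=(3,-95,131)).items()])"
```

```text
t 1.82 shaker xy [ -47.8 -175.1] z 184.6 F [-0.5  1.  -0.2] 0.35451622804202687 0.0
offset cm [-0.2  -0.17 11.66] ang [-0.001 -0.001  0.002] X [ 388.5 -200.5   68. ]
[('A', array([282., 271.])), ('lip', array([242., 165.])), ('rail', array([243., 288.])), ('B', array([390., 278.]))]
```

View pics/w1.png

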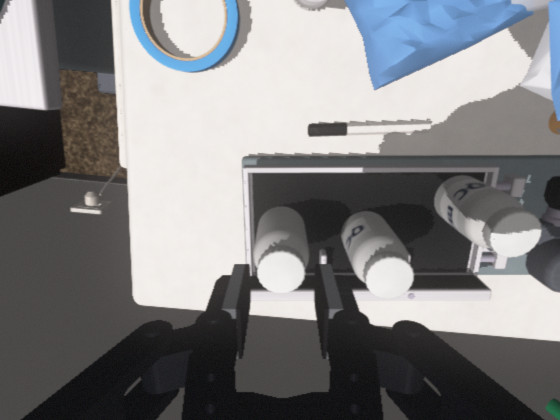

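The wrist view shows cap A at about (281,270) and cap B at (391,279), both within a pixel of my predictions. Descending.

Call:
{"fn": "apply_moves", "kwargs": {
  "increments": [
    {"offset": [-0.1,-0.15,4],"angular": [0,0,0],"fingers": 0.3},
    {"offset": [-0.15,-0.15,8],"angular": [0,0,0],"fingers": 0.3},
    {"offset": [-0.2,-0.15,11],"angular": [0,0,0],"fingers": 0.3},
    {"offset": [-0.2,-0.15,11.6],"angular": [0,0,0],"fingers": 0.3},
    {"offset": [-0.2,-0.15,11.6],"angular": [0,0,0],"fingers": 0.3},
    {"offset": [-0.8,-0.15,11.6],"angular": [0,0,0],"fingers": 0.3},
    {"offset": [-1.2,-0.15,11.6],"angular": [0,0,0],"fingers": 0.3},
    {"offset": [-1.6,-0.15,11.6],"angular": [0,0,0],"fingers": 0.3},
    {"offset": [-2,-0.15,11.6],"angular": [0,0,0],"fingers": 0.3},
    {"offset": [-2.4,-0.15,11.6],"angular": [0,0,0],"fingers": 0.3}
  ]
}}

```text
t: 2.65
position: [392.0, -223.1, 69.8]
ee_rot: [0.001, 0.669, 0.743, 0.0]
contact_force: [0.1, 1.5, 3.3]
finger_gap: 0.352
gripper_force: 1.8
```

```bash
python3 -c "
from bench import *; from h import *
c=camera('top'); cv2.imwrite('pics/t1.png',cv2.resize(c['img'][200:335,250:370],None,fx=4,fy=4))
s=sense(); show(s); goto(s,-4,-177,68)"
```

```text
t 2.7 shaker xy [ -22.7 -175.8] z 69.7 F [-0.3  0.9  2.5] 0.35033167943310023 1.718650769435044
offset cm [-1.86 -0.13  0.17] ang [0.001 0.001 0.003] X [ 392.7 -242.3   68. ]
```

View pics/t1.png

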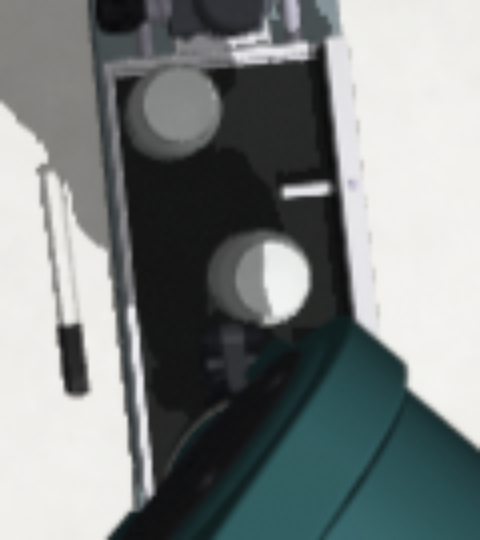

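The arm hides bottle A from above and contact is light. I'll keep pushing slowly, watching the force.

Call:
{"fn": "apply_moves", "kwargs": {
  "increments": [
    {"offset": [-0.4,-0.1,0],"angular": [0,0,0],"fingers": 0.3},
    {"offset": [-0.8,-0.1,0],"angular": [0,0,0],"fingers": 0.3},
    {"offset": [-1.1,-0.1,0],"angular": [0,0,0],"fingers": 0.3},
    {"offset": [-1.4,-0.1,0],"angular": [0,0,0],"fingers": 0.3},
    {"offset": [-1.4,-0.1,0],"angular": [0,0,0],"fingers": 0.3}
  ]
}}

```text
t: 3.12
position: [392.1, -237.0, 69.0]
ee_rot: [0.0, 0.669, 0.743, -0.0]
contact_force: [0.3, -0.2, -1.0]
finger_gap: 0.351
gripper_force: 0.3
```

Run:
```python
from bench import *; from h import *
c=camera('wrist'); s=sense(); show(s); goto(s,-3,-177,68)
x,y=proj(c,np.r_[RS@[20,-177]+T0,131]).astype(int); print(x,y)
c2=camera("scene"); im=c2["img"][150:310,220:440]
cv2.imwrite('pics/s2.png',np.vstack([cv2.resize(c["img"],(420,315)),cv2.resize(im,(420,280))]))
```

```text
t 3.17 shaker xy [  -9.7 -177.2] z 68.9 F [ 0.1 -0.3 -0.5] 0.34640343859755823 0.30958731716964394
offset cm [-0.67  0.02  0.09] ang [-0.    -0.     0.003] X [ 392.8 -243.3   68. ]
283 377
```

View pics/s2.png

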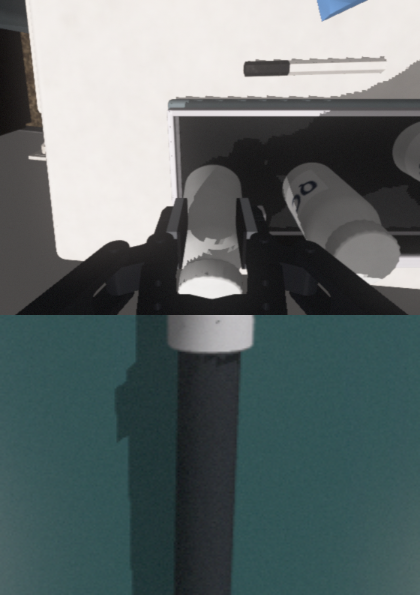

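Run:
```python
from bench import *; from h import *
c=camera('wrist'); s=sense(); show(s)
P=lambda x,y,z:proj(c,np.r_[RS@[x,y]+T0,z]).round(0)
for xb in(-2,5,10,15,20,25): print(xb,"foot edge",P(xb-23,-177,39),"ctr foot",P(xb,-177,39),"cap near edge",P(xb-18.5,-177,131))
print("tcp",proj(c,s["position"]), "A foot if y", P(-10,-177,39),P(-10,-187,39))
print("B orig foot edge",P(3-23,-95,39),"cap",P(3,-95,131))
g=cv2.cvtColor(c["img"],cv2.COLOR_BGR2GRAY); print(g[200:400:6,286])
```

```text
t 3.27 shaker xy [ -10.1 -177.2] z 68.9 F [-0.5 -0.5 -1.1] 0.3548168372580966 0.2578691078815609
-2 foot edge [284. 205.] ctr foot [284. 239.] cap near edge [285. 294.]
5 foot edge [284. 216.] ctr foot [284. 249.] cap near edge [285. 309.]
10 foot edge [284. 223.] ctr foot [284. 256.] cap near edge [285. 320.]
15 foot edge [284. 231.] ctr foot [283. 263.] cap near edge [285. 331.]
20 foot edge [284. 238.] ctr foot [283. 270.] cap near edge [284. 342.]
25 foot edge [284. 245.] ctr foot [283. 276.] cap near edge [284. 352.]
tcp [283.52249766 247.81504641] A foot if y [284. 228.] [268. 228.]
B orig foot edge [415. 214.] cap [490. 346.]
[ 46  47  29  33  91  85  86  85  87  89  88  89  89  90  91  87  89  91
  95 131 116 166 169 102  96  98  91 108 162 236 236 235 235  84]
```

Foot and cap positions disagree: the foot edge suggests x≈10 and the cap x≈21, so bottle A may be leaning from the push. I'll back off, rise and re-measure, and then grip and carry it if needed.

Call:
{"fn": "apply_moves", "kwargs": {
  "increments": [
    {"offset": [0.5,0,0],"angular": [0,0,0],"fingers": 0.3},
    {"offset": [1.2,0,0],"angular": [0,0,0],"fingers": 0.3},
    {"offset": [2.4,0,0],"angular": [0,0,0],"fingers": 0.3},
    {"offset": [3.6,0,-2],"angular": [0,0,0],"fingers": -0.2},
    {"offset": [3.6,0,-6],"angular": [0,0,0],"fingers": -0.4},
    {"offset": [3.6,0,-10],"angular": [0,0,0],"fingers": -0.4},
    {"offset": [3.6,0,-11.5],"angular": [0,0,0],"fingers": -0.4},
    {"offset": [3.6,0,-11.5],"angular": [0,0,0],"fingers": -0.4}
  ]
}}

```text
t: 3.93
position: [389.5, -200.4, 187.6]
ee_rot: [0.003, 0.669, 0.743, 0.0]
contact_force: [0.1, 0.4, 0.2]
finger_gap: 0.7
gripper_force: 0.0
```

Run:
```python
from bench import *; from h import *
c=camera('wrist'); s=sense(); show(s)
P=lambda x,y,z:proj(c,np.r_[RS@[x,y]+T0,z]).round(0)
for xb in(5,10,15,20): print(xb,"foot edge",P(xb-23,-177,39),"cap ctr",P(xb,-177,131))
print("B cap",P(3,-95,131),"tcp",proj(c,s["position"]))
cv2.imwrite("pics/w3.png",c["img"])
```

```text
t 3.98 shaker xy [ -46.4 -176.6] z 185.5 F [-0.3  0.6 -1.5] 0.6970717712770944 0.0
5 foot edge [281. 208.] cap ctr [281. 277.]
10 foot edge [281. 213.] cap ctr [281. 282.]
15 foot edge [281. 218.] cap ctr [281. 288.]
20 foot edge [281. 222.] cap ctr [281. 294.]
B cap [390. 275.] tcp [282.4415743  245.72290196]
```

View pics/w3.png

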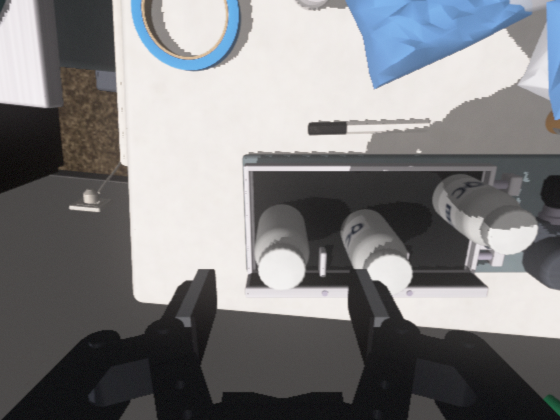

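Bottle A is back upright at about its start point: cap (281,267), foot edge row about 205. So it only tipped, because friction is too high to push it. I'll grip it across y and carry it just clear of the deck. First I'll measure the caps properly.

```bash
cat >> h.py <<'E'
def caps(c,thr=200):
    g=cv2.cvtColor(c["img"],cv2.COLOR_BGR2GRAY); out=[]
    for y0,n in((-177,"a"),(-95,"b"),(-13,"c")):
        best=None
        for x0 in(-30,-15,0,12,25):
            p=proj(c,np.r_[RS@[x0,y0]+T0,131])
            if not(20<p[0]<540 and 20<p[1]<400): continue
            m=np.uint8(g>thr)*255; k,l,st,ce=cv2.connectedComponentsWithStats(m)
            i=l[int(p[1]),int(p[0])]
            if i and 100<st[i,4]<6000: best=ce[i],st[i,2:5]
        if best: print(n,(RS.T@(ray(c,best[0],131)[:2]-T0)).round(1),best[0].round(),best[1])
E
python3 - <<'E'
from bench import *; from h import *
for n in("wrist","top"): print(n); caps(camera(n))
s=sense(); goto(s,-3,-177,120)
E
```

```text
wrist
c [-25.1 -10.2] [512. 243.] [  51   41 1185]
top
b [  2.9 -95. ] [317. 270.] [ 18  19 265]
c [-27.2  -9.9] [297. 227.] [ 12  20 184]
offset cm [-4.4   0.04  6.34] ang [-0.001 -0.001  0.004] X [ 392.8 -243.3  120. ]
```

Call:
{"fn": "apply_moves", "kwargs": {
  "increments": [
    {"offset": [-3.5,0,0.5],"angular": [0,0,0],"fingers": -0.4},
    {"offset": [-4.4,0,1.5],"angular": [0,0,0],"fingers": -0.4},
    {"offset": [-4.4,0,4.5],"angular": [0,0,0],"fingers": -0.4},
    {"offset": [-4.4,0,8],"angular": [0,0,0],"fingers": -0.4},
    {"offset": [-4.4,0,11],"angular": [0,0,0],"fingers": -0.4},
    {"offset": [-4.4,0,11.6],"angular": [0,0,0],"fingers": -0.4},
    {"offset": [-4.4,0,11.6],"angular": [0,0,0],"fingers": 0.3},
    {"offset": [-4.4,0,11.6],"angular": [0,0,0],"fingers": 0.3},
    {"offset": [-4.4,0,11.6],"angular": [0,0,0],"fingers": 0.3},
    {"offset": [-4.4,0,11.6],"angular": [0,0,0],"fingers": 0.3}
  ],
  "squeeze": 20
}}

```text
t: 4.92
position: [393.5, -244.9, 69.4]
ee_rot: [0.001, 0.669, 0.743, -0.0]
contact_force: [0.1, -1.2, -2.3]
finger_gap: 0.505
gripper_force: 20.2
```

Run:
```python
from bench import *; from h import *
s=sense(); show(s); goto(s,25,-177,72)
```

```text
t 4.92 shaker xy [  -1.4 -176.5] z 69.4 F [ 0.1 -1.2 -2.3] 0.5054022969555584 20.15577463464183
offset cm [-2.64 -0.06 -0.26] ang [0.001 0.002 0.004] X [ 395.7 -271.1   72. ]
```

Call:
{"fn": "apply_moves", "kwargs": {
  "increments": [
    {"offset": [0,0,-0.3],"angular": [0,0,0],"fingers": 0.3},
    {"offset": [0,0,-0.4],"angular": [0,0,0],"fingers": 0.3},
    {"offset": [-0.6,0,-0.4],"angular": [0,0,0],"fingers": 0.3},
    {"offset": [-1.2,0,-0.4],"angular": [0,0,0],"fingers": 0.3},
    {"offset": [-1.8,0,-0.4],"angular": [0,0,0],"fingers": 0.3},
    {"offset": [-2.2,0,-0.4],"angular": [0,0,0],"fingers": 0.3},
    {"offset": [-2.5,0,-0.4],"angular": [0,0,0],"fingers": 0.3},
    {"offset": [-2.7,0,-0.4],"angular": [0,0,0],"fingers": 0.3},
    {"offset": [-2.7,0,-0.4],"angular": [0,0,0],"fingers": 0.3}
  ]
}}

```text
t: 5.67
position: [395.7, -271.6, 72.0]
ee_rot: [-0.0, 0.669, 0.743, 0.0]
contact_force: [-0.1, 0.4, -0.7]
finger_gap: 0.503
gripper_force: 20.2
```

Run:
```python
from bench import *; from h import *
s=sense(); show(s); goto(s,25,-177,69.5)
c=camera("wrist"); g=cv2.cvtColor(c["img"],cv2.COLOR_BGR2GRAY)
P=lambda x,y,z:proj(c,np.r_[RS@[x,y]+T0,z]).round(0)
for xb in(15,20,25,30): print(xb,P(xb-23,-177,43))
print(g[200:300:4,284])
```

```text
t 5.67 shaker xy [  25.4 -177. ] z 72.0 F [-0.1  0.4 -0.7] 0.5033923625039025 20.235063647187417
offset cm [0.04 0.   0.25] ang [-0.    -0.     0.003] X [ 395.7 -271.1   69.5]
15 [284. 177.]
20 [284. 185.]
25 [284. 193.]
30 [284. 201.]
[ 66  78  80  77  80  82  83  84  84  82  82 104 115 129  95  94  94  93
  85  83  84  84 110 130 132]
```

Call:
{"fn": "apply_moves", "kwargs": {
  "increments": [
    {"offset": [-0.1,0,0.1],"angular": [0,0,0],"fingers": 0.3},
    {"offset": [-0.1,0,0.3],"angular": [0,0,0],"fingers": 0.3},
    {"offset": [-0.1,0,0.4],"angular": [0,0,0],"fingers": 0.3},
    {"offset": [-0.1,0,0.4],"angular": [0,0,0],"fingers": -0.3},
    {"offset": [-0.1,0,0.4],"angular": [0,0,0],"fingers": -0.3},
    {"offset": [-0.1,0,0.4],"angular": [0,0,0],"fingers": -0.3},
    {"offset": [-0.1,0,-2],"angular": [0,0,0],"fingers": -0.3},
    {"offset": [-0.1,0,-6],"angular": [0,0,0],"fingers": -0.3},
    {"offset": [-0.1,0,-10],"angular": [0,0,0],"fingers": -0.3},
    {"offset": [1,1,-11],"angular": [0,0,0],"fingers": -0.4}
  ]
}}

```text
t: 6.55
position: [405.4, -262.4, 187.4]
ee_rot: [0.003, 0.67, 0.743, -0.0]
contact_force: [0.1, 0.1, 0.3]
finger_gap: 0.7
gripper_force: 0.0
```

Run:
```python
from bench import *; from h import *
s=sense(); show(s); goto(s,3,-95,175)
c=camera("wrist"); g=cv2.cvtColor(c["img"],cv2.COLOR_BGR2GRAY)
P=lambda x,y,z:proj(c,np.r_[RS@[x,y]+T0,z]).round(0)
p=P(25,-177,131); print(p)
for xb in(15,20,25,30): print(xb,P(xb-23,-177,39),P(xb,-177,131))
print(P(25-18.5,-177,131)); print(g[140:320:4,int(p[0])])
```

```text
t 6.55 shaker xy [  17.3 -166.5] z 187.4 F [0.1 0.1 0.3] 0.6999504285681805 0.0
offset cm [1.42 7.15 1.26] ang [0.004 0.005 0.002] X [ 475. -241.  175.]
[268. 223.]
15 [271. 154.] [268. 210.]
20 [271. 160.] [268. 217.]
25 [271. 165.] [268. 223.]
30 [271. 170.] [268. 230.]
[268. 199.]
[ 54  52  54  53  54  51  53  66  85  90  91  94 131 149 123  94 204 235
 235 234 237 236 238 238 239 239 239 234 236 236 235 235 180  85  84  82
  81  80  79  79  78  77  76  77  77]
```

A is now placed: its foot edge and cap fit x≈25-27. Next is B at (3,-95).

Call:
{"fn": "apply_moves", "kwargs": {
  "increments": [
    {"offset": [0.7,3.6,0],"angular": [0,0,0],"fingers": -0.4},
    {"offset": [1.4,7.15,0],"angular": [0,0,0],"fingers": -0.4},
    {"offset": [1.4,7.15,1],"angular": [0,0,0],"fingers": -0.4},
    {"offset": [1.4,7.15,4.5],"angular": [0,0,0],"fingers": -0.4},
    {"offset": [1.4,7.15,8],"angular": [0,0,0],"fingers": -0.4},
    {"offset": [1.4,7.15,11],"angular": [0,0,0],"fingers": -0.4},
    {"offset": [1.4,7.15,11.7],"angular": [0,0,0],"fingers": -0.4},
    {"offset": [1.4,7.15,11.7],"angular": [0,0,0],"fingers": 0.3},
    {"offset": [1.4,7.15,11.7],"angular": [0,0,0],"fingers": 0.3},
    {"offset": [1.4,7.15,11.7],"angular": [0,0,0],"fingers": 0.3}
  ]
}}

```text
t: 7.43
position: [475.0, -239.5, 66.7]
ee_rot: [0.001, 0.669, 0.743, 0.0]
contact_force: [-0.3, -0.8, -1.5]
finger_gap: 0.513
gripper_force: 20.6
```

Run:
```python
from bench import *; from h import *
s=sense(); show(s); goto(s,25,-95,72)
```

```text
t 7.43 shaker xy [  1.4 -94.9] z 66.7 F [-0.3 -0.8 -1.5] 0.5131132436717245 20.578505135745218
offset cm [-2.36 -0.02 -0.53] ang [0.002 0.001 0.004] X [ 477.2 -262.9   72. ]
```

Call:
{"fn": "apply_moves", "kwargs": {
  "increments": [
    {"offset": [0,0,-0.3],"angular": [0,0,0],"fingers": 0.3},
    {"offset": [-0.3,0,-0.4],"angular": [0,0,0],"fingers": 0.3},
    {"offset": [-0.9,0,-0.4],"angular": [0,0,0],"fingers": 0.3},
    {"offset": [-1.5,0,-0.4],"angular": [0,0,0],"fingers": 0.3},
    {"offset": [-1.9,0,-0.4],"angular": [0,0,0],"fingers": 0.3},
    {"offset": [-2.2,0,-0.4],"angular": [0,0,0],"fingers": 0.3},
    {"offset": [-2.2,0,-0.3],"angular": [0,0,0],"fingers": 0.3},
    {"offset": [-2.2,0,-0.1],"angular": [0,0,0],"fingers": 0.3},
    {"offset": [-2.2,0,0.05],"angular": [0,0,0],"fingers": 0.3},
    {"offset": [-2.2,0,0.05],"angular": [0,0,0],"fingers": 0.3}
  ]
}}

```text
t: 8.27
position: [476.7, -260.8, 64.6]
ee_rot: [0.0, 0.669, 0.743, -0.0]
contact_force: [-1.1, -0.5, 3.6]
finger_gap: 0.512
gripper_force: 21.1
```

Run:
```python
from bench import *; from h import *
s=sense(); show(s)
```

```text
t 8.27 shaker xy [ 22.8 -95.4] z 64.6 F [-1.1 -0.5  3.6] 0.5116478952551358 21.071244202594244
```

Call:
{"fn": "apply_moves", "kwargs": {
  "increments": [
    {"offset": [0,0,-0.1],"angular": [0,0,0],"fingers": -0.3},
    {"offset": [0,0,-0.1],"angular": [0,0,0],"fingers": -0.3},
    {"offset": [0,0,-0.1],"angular": [0,0,0],"fingers": -0.3},
    {"offset": [0,0,-3],"angular": [0,0,0],"fingers": -0.3},
    {"offset": [0,0,-7],"angular": [0,0,0],"fingers": -0.3},
    {"offset": [2,0,-11],"angular": [0,0,0],"fingers": -0.3},
    {"offset": [5.5,1,-12.5],"angular": [0,0,0],"fingers": -0.3},
    {"offset": [9,1,-12.5],"angular": [0,0,0],"fingers": -0.3},
    {"offset": [12,1,-12.5],"angular": [0,0,0],"fingers": -0.3},
    {"offset": [12,1,-12.5],"angular": [0,0,0],"fingers": -0.3}
  ]
}}

```text
t: 9.1
position: [473.2, -136.2, 190.3]
ee_rot: [-0.0, 0.668, 0.744, 0.0]
contact_force: [0.9, -0.4, 0.8]
finger_gap: 0.649
gripper_force: 0.0
```

Run:
```python
from bench import *; from h import *
s=sense(); show(s)
c=camera("top")
for thr in(200,150,110): print(thr); caps(c,thr)
w=camera("wrist"); print("wrist"); 
for thr in(220,200,150): caps(w,thr)
cv2.imwrite("pics/t4.png",np.hstack([cv2.resize(c["img"][190:335,255:355],None,fx=4,fy=4),cv2.resize(w["img"],None,fx=.7,fy=.7,)[:290,:]] if 0 else [cv2.resize(c["img"][190:335,255:355],(400,580)),cv2.resize(w["img"][100:390,200:400],(400,580))]))
```

```text
t 9.1 shaker xy [-101.5  -86.3] z 190.3 F [ 0.9 -0.4  0.8] 0.6486035466776812 0.0
200
c [-28.3  -1.5] [296. 222.] [ 16  13 119]
150
c [-11.8   7.9] [304. 217.] [ 40  26 325]
110
wrist
b [ 26.3 -94.5] [272. 355.] [  40   32 1020]
b [  21.7 -106. ] [258. 350.] [  81   38 1666]
b [ 17.9 -83. ] [286. 347.] [ 146   53 3546]
```

View pics/t4.png

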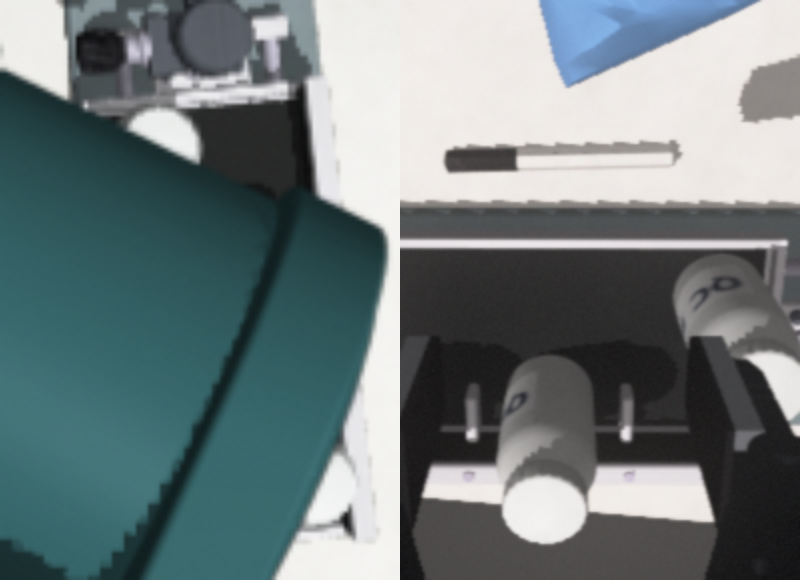

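The left half shows the arm hiding most of the tray. The right half shows B upright in its bay, and it measures (26.3,-94.5). C sits close to the coupler fork, so I'll turn the grip 60° about z, which puts the far finger clear of the fork and knob and the near finger above the rail.

Run:
```python
from bench import *; from h import *
s=sense(); print(np.round(s["joint_pos"],2)); goto(s,-32,-9,180)
```

```text
[-0.45  0.21 -0.14  1.22 -0.    1.01]
offset cm [-6.66  7.65  0.99] ang [0.    0.    0.006] X [ 557.1 -197.6  180. ]
```

Call:
{"fn": "apply_moves", "kwargs": {
  "increments": [
    {"offset": [-2,2,0],"angular": [0,0,-0.12],"fingers": -0.3},
    {"offset": [-4,4,0],"angular": [0,0,-0.24],"fingers": -0.3},
    {"offset": [-6.65,7.65,0],"angular": [0,0,-0.36],"fingers": -0.3},
    {"offset": [-6.65,7.65,0],"angular": [0,0,-0.48],"fingers": -0.3},
    {"offset": [-6.65,7.65,0],"angular": [0,0,-0.6],"fingers": -0.3},
    {"offset": [-6.65,7.65,0],"angular": [0,0,-0.72],"fingers": -0.3},
    {"offset": [-6.65,7.65,0],"angular": [0,0,-0.84],"fingers": -0.3},
    {"offset": [-6.65,7.65,0],"angular": [0,0,-0.96],"fingers": -0.3},
    {"offset": [-6.65,7.65,0.5],"angular": [0,0,-1.047],"fingers": -0.3},
    {"offset": [-6.65,7.65,0.5],"angular": [0,0,-1.047],"fingers": -0.3}
  ]
}}

```text
t: 10.03
position: [556.7, -199.5, 183.5]
ee_rot: [-0.001, 0.207, 0.978, 0.0]
contact_force: [0.3, -0.2, 0.2]
finger_gap: 0.653
gripper_force: 0.0
```

Run:
```python
from bench import *; from h import *
s=sense(); show(s); goto(s,-32,-9,78)
c=camera("wrist"); print(proj(c,np.r_[RS@[-32,-9]+T0,131]).round())
for thr in(220,200): caps(c,thr)
```

```text
t 10.03 shaker xy [-30.1  -9.6] z 183.5 F [ 0.3 -0.2  0.2] 0.6534659014853197 0.0
offset cm [ 0.03  0.19 10.55] ang [-1.000e-03 -1.000e-03  1.054e+00] X [ 557.1 -197.6   78. ]
[286. 217.]
c [-28.9  -9.2] [282. 219.] [  77   55 1932]
c [-27.1 -10.4] [279. 218.] [  79   78 2531]
```

Call:
{"fn": "apply_moves", "kwargs": {
  "increments": [
    {"offset": [0,0.1,2],"angular": [0,0,0],"fingers": -0.3},
    {"offset": [0,0.1,5],"angular": [0,0,0],"fingers": -0.3},
    {"offset": [0,0.1,8],"angular": [0,0,0],"fingers": -0.3},
    {"offset": [0,0.1,10.2],"angular": [0,0,0],"fingers": -0.3},
    {"offset": [0,0.1,10.5],"angular": [0,0,0],"fingers": -0.3},
    {"offset": [0,0.1,10.5],"angular": [0,0,0],"fingers": 0.3},
    {"offset": [0,0.1,10.5],"angular": [0,0,0],"fingers": 0.3},
    {"offset": [0,0.1,10.5],"angular": [0,0,0],"fingers": 0.3},
    {"offset": [0,0.1,10.5],"angular": [0,0,0],"fingers": 0.3}
  ],
  "squeeze": 20
}}

```text
t: 10.83
position: [558.1, -198.0, 80.9]
ee_rot: [0.001, 0.209, 0.978, -0.0]
contact_force: [0.2, 0.0, -1.9]
finger_gap: 0.418
gripper_force: 21.1
```

Run:
```python
from bench import *; from h import *
s=sense(); show(s); goto(s,25,-13,82); s2=dict(s)
```

```text
t 10.83 shaker xy [-31.4  -8. ] z 80.9 F [ 0.2  0.  -1.9] 0.4176534524047094 21.102432703810337
offset cm [-2.38 -5.14 -0.1 ] ang [1.00e-03 2.00e-03 1.05e+00] X [ 558.8 -254.7   82. ]
```

Call:
{"fn": "apply_moves", "kwargs": {
  "increments": [
    {"offset": [0,0,-0.2],"angular": [0,0,0],"fingers": 0.5},
    {"offset": [0,0,-0.5],"angular": [0,0,0],"fingers": 0.5},
    {"offset": [0,0,-0.8],"angular": [0,0,0],"fingers": 0.5},
    {"offset": [0,0,-0.8],"angular": [0,0,0],"fingers": 0.5},
    {"offset": [0,0,-0.8],"angular": [0,0,0],"fingers": 0.5}
  ]
}}

```text
t: 11.25
position: [557.5, -197.6, 88.0]
ee_rot: [0.0, 0.208, 0.978, -0.0]
contact_force: [-0.3, -0.7, -2.0]
finger_gap: 0.418
gripper_force: 21.1
```

Run:
```python
from bench import *; from h import *
s=sense(); show(s); goto(s,25,-13,82)
w=camera("wrist")["img"]; c=camera("scene")
P=proj(c,np.r_[RS@[-32,-9]+T0,85]).astype(int); print(P)
cv2.imwrite("pics/l.png",np.hstack([cv2.resize(w[60:420,100:460],(400,400)),cv2.resize(c["img"][P[1]-60:P[1]+60,P[0]-60:P[0]+60],(400,400))]))
```

```text
t 11.25 shaker xy [-31.9  -8.6] z 88.0 F [-0.3 -0.7 -2. ] 0.41787704270759846 21.11764814628259
offset cm [-2.44 -5.16  0.6 ] ang [0.000e+00 1.000e-03 1.051e+00] X [ 558.8 -254.7   82. ]
[311 209]
```

View pics/l.png

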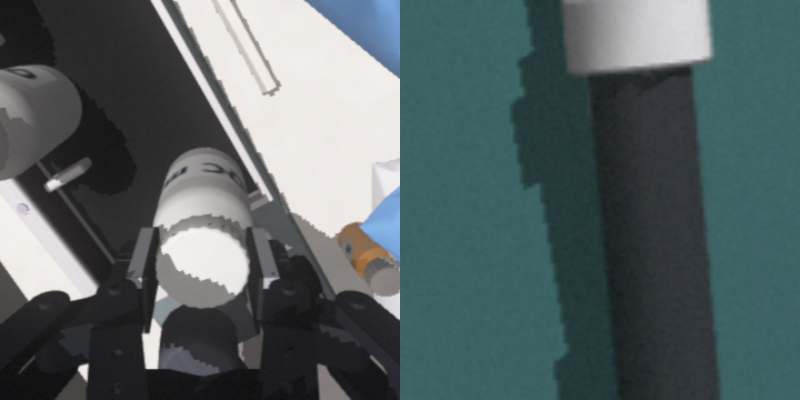

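The last picture shows bottle C upright and held by its cap, between pads at about (140,265) and (262,255). I'll carry it to its bay.

Call:
{"fn": "apply_moves", "kwargs": {
  "increments": [
    {"offset": [0.43,-0.25,0],"angular": [0,0,0],"fingers": 0.5},
    {"offset": [-0.07,-1.1,0],"angular": [0,0,0],"fingers": 0.5},
    {"offset": [-0.57,-2,0],"angular": [0,0,0],"fingers": 0.5},
    {"offset": [-1.07,-2.85,0],"angular": [0,0,0],"fingers": 0.5},
    {"offset": [-1.57,-3.7,0],"angular": [0,0,0],"fingers": 0.5},
    {"offset": [-2.1,-4.5,0],"angular": [0,0,0],"fingers": 0.5},
    {"offset": [-2.4,-5,0],"angular": [0,0,0],"fingers": 0.5},
    {"offset": [-2.45,-5.1,0],"angular": [0,0,0],"fingers": 0.5},
    {"offset": [-2.45,-5.1,0.3],"angular": [0,0,0],"fingers": 0.5},
    {"offset": [-2.45,-5.1,0.5],"angular": [0,0,0],"fingers": 0.5}
  ]
}}

```text
t: 12.18
position: [558.9, -253.9, 82.2]
ee_rot: [-0.0, 0.208, 0.978, 0.0]
contact_force: [0.6, 0.0, -1.5]
finger_gap: 0.416
gripper_force: 21.1
```

Run:
```python
from bench import *; from h import *
s=sense(); show(s); goto(s,25,-13,80)
```

```text
t 12.18 shaker xy [ 24.3 -12.9] z 82.2 F [ 0.6  0.  -1.5] 0.4158829200527525 21.13329781624998
offset cm [-0.03 -0.07  0.22] ang [-0.    -0.     1.051] X [ 558.8 -254.7   80. ]
```

Lower the last few millimetres until the weight comes off, then check.

Call:
{"fn": "apply_moves", "kwargs": {
  "increments": [
    {"offset": [0,-0.05,0.1],"angular": [0,0,0],"fingers": 0.5},
    {"offset": [0,-0.05,0.2],"angular": [0,0,0],"fingers": 0.5},
    {"offset": [0,-0.05,0.25],"angular": [0,0,0],"fingers": 0.5},
    {"offset": [0,-0.05,0.25],"angular": [0,0,0],"fingers": 0.5}
  ]
}}

```text
t: 12.52
position: [559.0, -254.3, 80.5]
ee_rot: [0.0, 0.208, 0.978, -0.0]
contact_force: [-0.5, 0.6, 3.1]
finger_gap: 0.419
gripper_force: 21.4
```

Run:
```python
from bench import *; from h import *
s=sense(); show(s)
```

```text
t 12.52 shaker xy [ 24.7 -12.7] z 80.5 F [-0.5  0.6  3.1] 0.41941383557215445 21.443596685458033
```

Call:
{"fn": "apply_moves", "kwargs": {
  "increments": [
    {"offset": [0,0,0],"angular": [0,0,0],"fingers": -0.1},
    {"offset": [0,0,0],"angular": [0,0,0],"fingers": -0.1},
    {"offset": [0,0,-0.5],"angular": [0,0,0],"fingers": -0.1},
    {"offset": [0,0,-3],"angular": [0,0,0],"fingers": -0.1},
    {"offset": [0,0,-7],"angular": [0,0,0],"fingers": -0.1},
    {"offset": [0,0,-10],"angular": [0,0,0.1],"fingers": -0.3},
    {"offset": [2,3,-10.5],"angular": [0,0,0.22],"fingers": -0.5},
    {"offset": [4,6,-10.5],"angular": [0,0,0.34],"fingers": -0.5},
    {"offset": [5,9,-10.5],"angular": [0,0,0.46],"fingers": -0.5},
    {"offset": [5,12,-10.5],"angular": [0,0,0.58],"fingers": -0.5}
  ]
}}

```text
t: 13.35
position: [560.8, -122.9, 186.3]
ee_rot: [0.0, 0.482, 0.876, 0.0]
contact_force: [0.2, 0.0, 0.2]
finger_gap: 0.752
gripper_force: 0.0
```

Run:
```python
from bench import *; from h import *
s=sense(); show(s); goto(s,-130,-13,190)
```

```text
t 13.35 shaker xy [-106.     2.2] z 186.3 F [0.2 0.  0.2] 0.7520102765242782 0.0
offset cm [ 2.83 -0.28 -0.38] ang [0.    0.    0.464] X [ 543.3 -100.5  190. ]
```

Run:
```python
from bench import *; from h import *
goto(sense(),-220,-40,190)
```

```text
offset cm [12.09  1.34 -0.38] ang [0.    0.    0.464] X [507.4 -13.6 190. ]
```

Call:
{"fn": "apply_moves", "kwargs": {
  "increments": [
    {"offset": [12,1.3,0],"angular": [0,0,0.12],"fingers": -0.5},
    {"offset": [12,1.3,0],"angular": [0,0,0.24],"fingers": -0.5},
    {"offset": [12,1.3,0],"angular": [0,0,0.36],"fingers": -0.5},
    {"offset": [12,1.3,0],"angular": [0,0,0.464],"fingers": -0.5},
    {"offset": [12,1.3,0],"angular": [0,0,0.464],"fingers": -0.5}
  ]
}}

```text
t: 13.77
position: [507.4, -15.2, 185.9]
ee_rot: [0.0, 0.669, 0.743, 0.0]
contact_force: [0.5, -0.1, 0.2]
finger_gap: 0.751
gripper_force: 0.0
```

Run:
```python
from bench import *; from h import *
s=sense(); show(s); goto(s,-55,42,185)
c=camera("top"); g=cv2.cvtColor(c["img"],cv2.COLOR_BGR2GRAY)
for thr in(225,200): caps(c,thr)
# circles near the caps
cr=cv2.HoughCircles(cv2.resize(g[200:335,280:355],None,fx=4,fy=4,interpolation=cv2.INTER_CUBIC),cv2.HOUGH_GRADIENT,1,80,param1=120,param2=18,minRadius=33,maxRadius=46)
for x,y,r in cr[0][:6]: print("circ",(RS.T@(ray(c,(280+x/4,200+y/4),131)[:2]-T0)).round(1),r)
w=camera("wrist"); print("wrist cap"); caps(w,220)
```

```text
t 13.77 shaker xy [-218.4  -40.1] z 185.9 F [ 0.5 -0.1  0.2] 0.7507423797934639 0.0
offset cm [-16.38   8.14   0.1 ] ang [0.001 0.    0.004] X [ 605.5 -169.6  185. ]
b [ 25.7 -94.3] [329. 268.] [ 18  18 246]
c [ 23.4 -12.9] [324. 226.] [ 18  18 240]
circ [  27.4 -176. ] 37.7
circ [ 22.5 -94.4] 45.4
circ [ 21.  -15.2] 45.4
wrist cap
```

The bottles measure A (27,-176), B (26,-94) and C (23,-13), all inside their windows. Next is the knob.

Call:
{"fn": "apply_moves", "kwargs": {
  "increments": [
    {"offset": [-4,2,0],"angular": [0,0,0],"fingers": -0.1},
    {"offset": [-8,4,0],"angular": [0,0,0],"fingers": -0.1},
    {"offset": [-12,6,0],"angular": [0,0,0],"fingers": -0.1},
    {"offset": [-15.5,7.7,0],"angular": [0,0,0],"fingers": -0.1},
    {"offset": [-16.4,8.15,0],"angular": [0,0,0],"fingers": -0.1},
    {"offset": [-16.4,8.15,1],"angular": [0,0,0],"fingers": -0.1},
    {"offset": [-16.4,8.15,3],"angular": [0,0,0],"fingers": -0.1},
    {"offset": [-16.4,8.15,3],"angular": [0,0,0],"fingers": -0.1}
  ]
}}

```text
t: 14.53
position: [605.7, -172.3, 151.6]
ee_rot: [-0.002, 0.668, 0.744, -0.001]
contact_force: [-0.1, -0.4, -1.2]
finger_gap: 0.549
gripper_force: 0.0
```

Run:
```python
from bench import *; from h import *
s=sense(); show(s); goto(s,-55,42,77)
c=camera("wrist"); P=lambda x,y,z:proj(c,np.r_[RS@[x,y]+T0,z])
p=P(-55,42,110); print("knob pred",p.round(),"ends",P(-67,42,100).round(),P(-43,42,100).round(),"sides",P(-55,31.5,100).round(),P(-55,52.5,100).round())
x,y=p.astype(int); g=cv2.cvtColor(c["img"],cv2.COLOR_BGR2GRAY)
print("row",g[y,x-60:x+60:4]);print("col",g[y-80:y+80:5,x])
```

```text
t 14.53 shaker xy [-52.2  41.9] z 151.6 F [-0.1 -0.4 -1.2] 0.549112077698944 0.0
offset cm [0.26 0.04 7.46] ang [-0.004 -0.002  0.008] X [ 605.5 -169.6   77. ]
knob pred [284. 217.] ends [284. 196.] [284. 229.] sides [269. 212.] [299. 213.]
row [ 46  48  49  48  48  49  50  49 223 222  86  77  43  42  47  50  42  35
  36  35  80  81  79 141  88  82  83  82  81  81]
col [235 235 236 236 236 234 131  92 136 146 121  92  37  37  50  50  50  46
  45  39 193 184 192 154  93  96  40  38  42  64  93  96]
```

The wrist camera confirms the knob within about 1 mm. Descend and grip.

Call:
{"fn": "apply_moves", "kwargs": {
  "increments": [
    {"offset": [0.25,0.1,2],"angular": [0,0,0],"fingers": -0.1},
    {"offset": [0.25,0.1,4.5],"angular": [0,0,0],"fingers": -0.1},
    {"offset": [0.25,0.1,6.5],"angular": [0,0,0],"fingers": -0.1},
    {"offset": [0.25,0.1,7.4],"angular": [0,0,0],"fingers": -0.1},
    {"offset": [0.25,0.1,7.4],"angular": [0,0,0],"fingers": -0.1},
    {"offset": [0.25,0.1,7.4],"angular": [0,0,0],"fingers": 0.9},
    {"offset": [0.25,0.1,7.4],"angular": [0,0,0],"fingers": 0.9},
    {"offset": [0.25,0.1,7.4],"angular": [0,0,0],"fingers": 0.9},
    {"offset": [0.25,0.1,7.4],"angular": [0,0,0],"fingers": 0.9},
    {"offset": [0.25,0.1,7.4],"angular": [0,0,0],"fingers": 0.9}
  ],
  "squeeze": 60
}}

```text
t: 15.42
position: [607.7, -168.5, 81.8]
ee_rot: [0.0, 0.668, 0.744, 0.0]
contact_force: [-0.1, -0.4, 0.2]
finger_gap: 0.05
gripper_force: 0.0
```

Run:
```python
from bench import *; from h import *
s=sense(); show(s); print("F shaker",(RS.T@np.array(s["contact_force"])[:2]).round(1),"M",np.round(s["moment"],2))
```

```text
t 15.42 shaker xy [-55.8  44.2] z 81.8 F [-0.1 -0.4  0.2] 0.05049853194109805 0.0
F shaker [ 0.4 -0.2] M [ 0.01 -0.01 -0.02]
```

The fingers closed on nothing. Together with the cap grip on C and the tipping of A, that suggests the real fingertips are higher than I assumed. I'll check their depth from the wrist picture.

Run:
```python
from bench import *; from h import *
s=sense(); c=camera("wrist"); X=np.array(s["position"]); w,*v=s["ee_rot"]; R=Ro.from_quat([*v,w]); print("f",c["camera_matrix"][0,0],s["finger_gap"])
for k in(0,-10,-20,-30,-40,-60): q=X+R.apply([0,0,k]); print(k,"depth",(c["R"]@q+c["t"])[2].round(),"px",proj(c,q).round())
P=lambda x,y,z:proj(c,np.r_[RS@[x,y]+T0,z]).round()
print("knob top",P(-67,42,100),P(-55,42,110),P(-43,42,110))
g=cv2.cvtColor(c["img"],cv2.COLOR_BGR2GRAY)
for x in(260,272,284,296,308): print(x,g[190:360:6,x])
p=cv2.imread("pics/w3.png",0); print("w3 row 300",p[300,180:400:5]); print("row 285",p[285,180:400:5])
```

```text
f 347.5958002664119 0.05049853194109805
0 depth 193.0 px [283. 248.]
-10 depth 183.0 px [284. 256.]
-20 depth 174.0 px [284. 265.]
-30 depth 165.0 px [284. 275.]
-40 depth 155.0 px [284. 287.]
-60 depth 136.0 px [284. 314.]
knob top [279. 243.] [279. 275.] [279. 297.]
260 [138  76  87  85  87  85  83  80 116  81  65  40  42  40  40  40  53  63
  64  64  23  21  24  24  21  20  20  19  14]
272 [137  77  88  85  85  85  83 129 202  35  32  31  34  69  65  59  57  54
  50  44  64  61  31  26  26  29  25  35  30]
284 [138 116 150 147 147 146  83 130 202  31  32  33  30  33  31  29  30  32
 174 170 117 174  97  97  48  30  28  32  36]
296 [138 116 151 149 147  84 153 231 232 117  28  29  35  68  68  68  69  67
  67  67 125  30  25  25  23  22  20  21  21]
308 [137 114 148 149 138  83  84  85  85 136  81  78  78  79  55  30  32  33
  27  23  26  24  22  23  19  18  19  18  19]
w3 row 300 [ 45  72  73  73  44  47  46  43 237 237 235 237 236 237 237 235 235 234
 235 236 236 236 237 236 238 238 238 237 236 238 237 237 237 236  39  39
  39  38  72  72  72  44  44 231]
row 285 [ 93  53  67  79  81  52  53  82 238 237 236 236 234 202  64  65  67  99
 241 242 240 241 240 204  64  64  61  60  58  59  59  59  60  61  39  39
  42  73  73  43  43 158 236 233]
```

Run:
```python
from bench import *; from h import *
s=sense(); c=camera("wrist"); X=np.array(s["position"]); w,*v=s["ee_rot"]; R=Ro.from_quat([*v,w])
for tx in(11,0,-11): print(tx,[(k,*proj(c,X+R.apply([tx,2,k])).round().astype(int),proj(c,X+R.apply([tx,12,k])).round().astype(int)[0]) for k in(0,-10,-20,-30,-40)])
g=cv2.cvtColor(c["img"],cv2.COLOR_BGR2GRAY)
for y in(240,246,252,258,262,266,270,276,284,292,300): print(y,g[y,244:326:3])
```

```text
11 [(0, np.int64(287), np.int64(230), np.int64(306)), (-10, np.int64(288), np.int64(237), np.int64(307)), (-20, np.int64(288), np.int64(245), np.int64(308)), (-30, np.int64(288), np.int64(254), np.int64(310)), (-40, np.int64(289), np.int64(265), np.int64(311))]
0 [(0, np.int64(287), np.int64(248), np.int64(305)), (-10, np.int64(287), np.int64(256), np.int64(306)), (-20, np.int64(288), np.int64(265), np.int64(308)), (-30, np.int64(288), np.int64(275), np.int64(309)), (-40, np.int64(288), np.int64(287), np.int64(311))]
-11 [(0, np.int64(287), np.int64(266), np.int64(305)), (-10, np.int64(287), np.int64(275), np.int64(306)), (-20, np.int64(288), np.int64(284), np.int64(307)), (-30, np.int64(288), np.int64(295), np.int64(308)), (-40, np.int64(288), np.int64(308), np.int64(310))]
240 [219 237 231  88 100 103 103 102 107 171 167 135 105 122 164 167 223 229
 233 230 227 139 141 120 125 145 114  81]
246 [224 237 232  87  81  81  78  32  34  33  31  32  34  35  32  31  34  32
 140 231 226 123  81  81  94 142  79  82]
252 [221 236 232  95  80  52  33  33  29  31  32  31  32  34  29  29  30  29
[... 294 characters left out ...]
234 132 128  75  55  67  67  70  40  27  33  31  28  31  69  70
  68  69  78  78  78  80  79  78  76  78]
270 [225 235 235 134 126  99  55  69  66  69  33  30  34  30  28  30  69  68
  67  68  78  81  80  82  79  79  79  77]
276 [213 234  67  30  28  29  66  67  68  67  31  31  32  32  30  30  67  66
  69  69  32  32  28  29  70  81  80  81]
284 [128  27  25  31  28  32  68  67  65  66  26  30  33  30  27  27  58  68
  68  68  52  25  28  31  29  72 146 145]
292 [ 30  30  26  29  30  50  68  66  67  64  23  30  31  30  27  26  53  67
  66  66  63  27  32  31  33  32 140 143]
300 [ 26  20  22  26  22  59  66  65  64  59  23  88 194 179 134  23  45  67
  66  65  67  28  24  28  29  25  66 141]
```

The fingertips really sit about 28 mm behind the reported TCP, which agrees with all the grips so far. I'll open, go 20 mm lower and close again.

Call:
{"fn": "apply_moves", "kwargs": {
  "increments": [
    {"offset": [0,-0.1,0],"angular": [0,0,0],"fingers": -0.1},
    {"offset": [0,-0.1,0],"angular": [0,0,0],"fingers": -0.1},
    {"offset": [0,-0.1,0],"angular": [0,0,0],"fingers": -0.1},
    {"offset": [0,-0.1,0.7],"angular": [0,0,0],"fingers": -0.1},
    {"offset": [0,-0.1,1.4],"angular": [0,0,0],"fingers": -0.1},
    {"offset": [0,-0.1,2],"angular": [0,0,0],"fingers": -0.1},
    {"offset": [0,-0.1,2],"angular": [0,0,0],"fingers": -0.1}
  ]
}}

```text
t: 16.1
position: [605.5, -168.1, 59.3]
ee_rot: [-0.001, 0.668, 0.744, -0.0]
contact_force: [0.3, -0.6, -0.5]
finger_gap: 0.554
gripper_force: 0.0
```

Run:
```python
from bench import *; from h import *
s=sense(); show(s)
```

```text
t 16.1 shaker xy [-56.4  42.1] z 59.3 F [ 0.3 -0.6 -0.5] 0.5544838345031836 0.0
```

Call:
{"fn": "apply_moves", "kwargs": {
  "increments": [
    {"offset": [0,0,0],"angular": [0,0,0],"fingers": 0.9},
    {"offset": [0,0,0],"angular": [0,0,0],"fingers": 0.9},
    {"offset": [0,0,0],"angular": [0,0,0],"fingers": 0.9},
    {"offset": [0,0,0],"angular": [0,0,0],"fingers": 0.9},
    {"offset": [0,0,0],"angular": [0,0,0],"fingers": 0.9}
  ],
  "squeeze": 60
}}

```text
t: 16.52
position: [606.8, -168.5, 61.4]
ee_rot: [0.0, 0.668, 0.744, 0.0]
contact_force: [2.2, 0.9, 0.8]
finger_gap: 0.219
gripper_force: 58.8
```

Run:
```python
from bench import *; from h import *
s=sense(); show(s); print("F shaker",(RS.T@np.array(s["contact_force"])[:2]).round(1),"M",np.round(s["moment"],2))
```

```text
t 16.52 shaker xy [-55.9  43.4] z 61.4 F [2.2 0.9 0.8] 0.21864321685689397 58.81783604621887
F shaker [-0.7  2.3] M [ 0.29 -0.41  0.03]
```

The knob is gripped (59 N, gap 0.22). Pull it out 13 mm.

Call:
{"fn": "apply_moves", "kwargs": {
  "increments": [
    {"offset": [0.3,0,0],"angular": [0,0,0],"fingers": 0.9},
    {"offset": [0.6,0,0],"angular": [0,0,0],"fingers": 0.9},
    {"offset": [0.9,0,0],"angular": [0,0,0],"fingers": 0.9},
    {"offset": [1.2,0,0],"angular": [0,0,0],"fingers": 0.9},
    {"offset": [1.35,0,0],"angular": [0,0,0],"fingers": 0.9},
    {"offset": [1.35,0,0],"angular": [0,0,0],"fingers": 0.9},
    {"offset": [1.35,0,0],"angular": [0,0,0],"fingers": 0.9}
  ]
}}

```text
t: 17.1
position: [605.4, -155.9, 61.4]
ee_rot: [0.001, 0.668, 0.744, -0.0]
contact_force: [3.4, -7.2, 0.8]
finger_gap: 0.215
gripper_force: 58.8
```

Run:
```python
from bench import *; from h import *
s=sense(); show(s); print("F shaker",(RS.T@np.array(s["contact_force"])[:2]).round(1),"M",np.round(s["moment"],2))
```

```text
t 17.1 shaker xy [-68.6  43.3] z 61.4 F [ 3.4 -7.2  0.8] 0.21484288171538213 58.775707483291626
F shaker [7.6 2.7] M [-1.43 -0.64  0.01]
```

The spring force is 7.6 N, so the latch is out about 13.5 mm. Now lift along the arm's arc.

Call:
{"fn": "apply_moves", "kwargs": {
  "increments": [
    {"offset": [1.35,-0.02,-0.5],"angular": [0,0,0],"fingers": 0.9},
    {"offset": [0,-0.05,-0.5],"angular": [0,0,0],"fingers": 0.9}
  ]
}}

```text
t: 17.27
position: [604.7, -152.7, 67.0]
ee_rot: [0.0, 0.667, 0.745, 0.001]
contact_force: [-2.4, 36.3, -2.0]
finger_gap: 0.207
gripper_force: 62.3
```

My first row wrongly repeated the 13.5 mm pull. I'll check the state.

Run:
```python
from bench import *; from h import *
s=sense(); show(s); print("F shaker",(RS.T@np.array(s["contact_force"])[:2]).round(1),"M",np.round(s["moment"],2))
```

```text
t 17.27 shaker xy [-71.9  42.8] z 67.0 F [-2.4 36.3 -2. ] 0.20688147103539292 62.32154130935669
F shaker [-36.3   1.2] M [ 7.93  0.23 -0.13]
```

Call:
{"fn": "apply_moves", "kwargs": {
  "increments": [
    {"offset": [0,0,0],"angular": [0,0,0],"fingers": 0.9},
    {"offset": [0,0,0],"angular": [0,0,0],"fingers": 0.9}
  ]
}}

```text
t: 17.43
position: [605.5, -155.4, 66.4]
ee_rot: [0.001, 0.668, 0.744, 0.001]
contact_force: [5.7, -0.8, -0.3]
finger_gap: 0.206
gripper_force: 71.4
```

Run:
```python
from bench import *; from h import *
s=sense(); show(s); print("F shaker",(RS.T@np.array(s["contact_force"])[:2]).round(1),"M",np.round(s["moment"],2))
c=camera("top"); caps(c,225); caps(c,200)
```

```text
t 17.43 shaker xy [-69.1  43.4] z 66.4 F [ 5.7 -0.8 -0.3] 0.20578465210157462 71.41141176223755
F shaker [1.4 5.6] M [-0.21 -1.55  0.81]
c [ 23.5 -12.9] [324. 226.] [ 18  18 242]
```

The force no longer matches the spring, so the fingers probably slipped along the knob. I'll lower, re-grip at the knob's home position and pull again.

Call:
{"fn": "apply_moves", "kwargs": {
  "increments": [
    {"offset": [0,0.05,0.3],"angular": [0,0,0],"fingers": 0.9},
    {"offset": [0,0,0.5],"angular": [0,0,0],"fingers": 0.9},
    {"offset": [0,0,0.5],"angular": [0,0,0],"fingers": 0.9},
    {"offset": [0,0,0.5],"angular": [0,0,0],"fingers": 0.2},
    {"offset": [0,0,0.5],"angular": [0,0,0],"fingers": 0.0},
    {"offset": [-0.4,0,0.5],"angular": [0,0,0],"fingers": 0.0},
    {"offset": [-0.9,0,0.5],"angular": [0,0,0],"fingers": 0.0},
    {"offset": [-1.3,0,0.5],"angular": [0,0,0],"fingers": 0.0},
    {"offset": [-1.3,0,0.5],"angular": [0,0,0],"fingers": 0.0}
  ]
}}

```text
t: 18.23
position: [605.7, -169.1, 60.8]
ee_rot: [-0.0, 0.669, 0.744, -0.0]
contact_force: [-0.3, -0.1, -0.3]
finger_gap: 0.503
gripper_force: 0.0
```

Run:
```python
from bench import *; from h import *
s=sense(); show(s); print("F shaker",(RS.T@np.array(s["contact_force"])[:2]).round(1),"M",np.round(s["moment"],2))
c=camera("wrist"); g=cv2.cvtColor(c["img"],cv2.COLOR_BGR2GRAY)
P=lambda x,y,z:proj(c,np.r_[RS@[x,y]+T0,z]).round(); print(P(-67,42,100),P(-43,42,110),P(-67,31.5,100),P(-67,52.5,100)); x,y=P(-67,42,100).astype(int)
print(g[y-40:y+60:4,x]); print(g[y+15,x-50:x+50:4])
```

```text
t 18.23 shaker xy [-55.4  42.3] z 60.8 F [-0.3 -0.1 -0.3] 0.5034361970270564 0.0
F shaker [ 0.  -0.3] M [-0.    0.01  0.01]
[283. 263.] [283. 323.] [259. 262.] [307. 263.]
[126 142 145  82  79 119 182 195 131  31  31  29  29  30  33  34  29  36
  36  34  33  37  35  31  45]
[ 25  47  49 221 236 143 112  32  30  28  28  31  32  32  33  33  28  26
  27  38  79  80  79  76  43]
```

The knob is back home and centred. Re-grip harder and pull.

Call:
{"fn": "apply_moves", "kwargs": {
  "increments": [
    {"offset": [0,0.05,0],"angular": [0,0,0],"fingers": 0.9},
    {"offset": [0,0.05,0],"angular": [0,0,0],"fingers": 0.9},
    {"offset": [0,0.05,0],"angular": [0,0,0],"fingers": 0.9},
    {"offset": [0,0.05,0],"angular": [0,0,0],"fingers": 0.9},
    {"offset": [0.3,0.05,0],"angular": [0,0,0],"fingers": 0.9},
    {"offset": [0.6,0.05,0],"angular": [0,0,0],"fingers": 0.9},
    {"offset": [0.9,0.05,0],"angular": [0,0,0],"fingers": 0.9},
    {"offset": [1.2,0.05,0],"angular": [0,0,0],"fingers": 0.9},
    {"offset": [1.35,0.05,0],"angular": [0,0,0],"fingers": 0.9},
    {"offset": [1.35,0.05,0],"angular": [0,0,0],"fingers": 0.9}
  ],
  "squeeze": 80
}}

```text
t: 19.12
position: [605.4, -155.1, 61.4]
ee_rot: [0.001, 0.668, 0.744, -0.0]
contact_force: [3.5, -7.3, 0.6]
finger_gap: 0.211
gripper_force: 78.2
```

Run:
```python
from bench import *; from h import *
s=sense(); show(s); print("F shaker",(RS.T@np.array(s["contact_force"])[:2]).round(1),"M",np.round(s["moment"],2))
```

```text
t 19.12 shaker xy [-69.4  43.3] z 61.4 F [ 3.5 -7.3  0.6] 0.21099644894591177 78.2310676574707
F shaker [7.6 2.8] M [-1.45 -0.57 -0.03]
```

Again 7.6 N. Now lift, with no extra x this time.

Call:
{"fn": "apply_moves", "kwargs": {
  "increments": [
    {"offset": [0,-0.02,-0.4],"angular": [0,0,0],"fingers": 0.9},
    {"offset": [0,-0.04,-0.8],"angular": [0,0,0],"fingers": 0.9},
    {"offset": [0,-0.05,-1.2],"angular": [0,0,0],"fingers": 0.9},
    {"offset": [0,-0.03,-1.7],"angular": [0,0,0],"fingers": 0.9},
    {"offset": [0,0,-2.2],"angular": [0,0,0],"fingers": 0.9}
  ]
}}

```text
t: 19.53
position: [605.1, -155.2, 83.1]
ee_rot: [0.001, 0.668, 0.744, -0.001]
contact_force: [6.3, -6.3, -9.1]
finger_gap: 0.205
gripper_force: 78.4
```

Run:
```python
from bench import *; from h import *
s=sense(); show(s); print("F shaker",(RS.T@np.array(s["contact_force"])[:2]).round(1),"M",np.round(s["moment"],2))
```

```text
t 19.53 shaker xy [-69.4  43. ] z 83.1 F [ 6.3 -6.3 -9.1] 0.20476236787310814 78.36185216903687
F shaker [6.9 5.6] M [-1.35 -0.57  0.06]
```

The arm is rising with it. Continue along the arc.

Call:
{"fn": "apply_moves", "kwargs": {
  "increments": [
    {"offset": [0,0.05,-0.5],"angular": [0,0,0],"fingers": 0.9},
    {"offset": [0,0.15,-1],"angular": [0,0,0],"fingers": 0.9},
    {"offset": [0,0.28,-1.5],"angular": [0,0,0],"fingers": 0.9},
    {"offset": [0,0.42,-2],"angular": [0,0,0],"fingers": 0.9},
    {"offset": [0,0.58,-2.5],"angular": [0,0,0],"fingers": 0.9},
    {"offset": [0,0.75,-3],"angular": [0,0,0],"fingers": 0.9},
    {"offset": [0,0.95,-3.5],"angular": [0,0,0],"fingers": 0.9},
    {"offset": [0,1.15,-4],"angular": [0,0,0],"fingers": 0.9},
    {"offset": [0,1.2,-4.1],"angular": [0,0,0],"fingers": 0.9},
    {"offset": [0,1.2,-4.1],"angular": [0,0,0],"fingers": 0.9}
  ]
}}

```text
t: 20.37
position: [615.2, -154.2, 124.2]
ee_rot: [-0.0, 0.669, 0.744, -0.002]
contact_force: [-10.2, -8.9, 5.3]
finger_gap: 0.197
gripper_force: 79.4
```

Run:
```python
from bench import *; from h import *
s=sense(); show(s); print("F shaker",(RS.T@np.array(s["contact_force"])[:2]).round(1),"M",np.round(s["moment"],2))
c=camera("top"); g=cv2.cvtColor(c["img"],cv2.COLOR_BGR2GRAY)
for t in(225,200): caps(c,t)
w=camera("wrist"); caps(w,220); cv2.imwrite("pics/end_top.png",c["img"])
```

```text
t 20.37 shaker xy [-69.3  53.1] z 124.2 F [-10.2  -8.9   5.3] 0.19724719193127124 79.42442893981934
F shaker [  7.8 -11.1] M [-1.82  1.81 -0.41]
c [ 23.5 -12.9] [324. 226.] [ 18  18 243]
b [ 23.5 -96. ] [ 44. 386.] [  51   38 1290]
```

Call:
{"fn": "apply_moves", "kwargs": {
  "increments": [
    {"offset": [0,-0.1,0],"angular": [0,0,0],"fingers": 0.9},
    {"offset": [0,-0.2,0],"angular": [0,0,0],"fingers": 0.9},
    {"offset": [0,-0.2,0],"angular": [0,0,0],"fingers": 0.9},
    {"offset": [0,-0.2,0],"angular": [0,0,0],"fingers": 0.9},
    {"offset": [0,-0.2,0],"angular": [0,0,0],"fingers": 0.9},
    {"offset": [0,-0.2,0],"angular": [0,0,0],"fingers": 0.9}
  ]
}}

```text
t: 20.97
position: [614.6, -154.3, 124.1]
ee_rot: [0.001, 0.669, 0.744, -0.001]
contact_force: [0.7, -7.3, 0.1]
finger_gap: 0.199
gripper_force: 79.0
```

Run:
```python
from bench import *; from h import *
s=sense(); show(s); print("F shaker",(RS.T@np.array(s["contact_force"])[:2]).round(1),"M",np.round(s["moment"],2))
c=camera("top"); g=cv2.cvtColor(c["img"],cv2.COLOR_BGR2GRAY)
P=lambda x,y,z:proj(c,np.r_[RS@[x,y]+T0,z]).round(); 
import math
for th in(0,.3,.55): print(th,"coupler top px",P(0,157-115*math.cos(th)+20*math.sin(th),110+115*math.sin(th)+20*math.cos(th)))
a=cv2.imread("pics/top0.png",0); d=cv2.absdiff(a,g)
print("a-bay gray",g[P(25,-177,131)[1].astype(int),P(25,-177,131)[0].astype(int)], "b",g[P(25,-95,131)[1].astype(int),P(25,-95,131)[0].astype(int)])
x0,y0=P(0,42,130).astype(int); print(x0,y0)
for y in range(y0-24,y0+16,4): print(y,g[y,x0-6:x0+30:3])
w=camera("wrist"); gw=cv2.cvtColor(w["img"],cv2.COLOR_BGR2GRAY)
```

```text
t 20.97 shaker xy [-69.3  52.6] z 124.1 F [ 0.7 -7.3  0.1] 0.19907845248898307 78.9822256565094
F shaker [7.4 0. ] M [-1.52 -0.27 -0.41]
0 coupler top px [309. 199.]
0.3 coupler top px [310. 191.]
0.55 coupler top px [310. 180.]
a-bay gray 240 b 241
309 199
175 [ 74  87  87  87  87  87  87  87  95  62 237 237]
179 [ 88  87  88  87  87  87  87  89  79 146 237 236]
183 [ 89  88  89  88  87  88  88  92  78 147 237 237]
187 [ 93  92  91  90  90  89  89  64 149 148 207 236]
191 [ 96  95  94  93  92  91  94  81 148 145 185 236]
195 [ 99  97  97  96  94  95 140 227 142 147 153 238]
199 [101 102 101 100 100 100 218 165  78 146 142 238]
203 [103 103 103 103 103  79 125 169  77 130 145 239]
207 [104 103 104 104  97  77  77 113  78  78 145 239]
211 [101 102 103 109 129  97 104 198 131  49 226 225]
```

The latch spring force (7.4 N) is still on the fingers with the knob 62 mm up, forces are settled, and the bottles are in place. Handing in.

```bash
python3 -c "
from bench import *
s=sense(); print(s['t'],abs(s['joint_vel']).max()); print(hand_in())"
```

```text
21.0667 0.0011397940036581302
the job is handed in; nothing more can be done
None
```

The job is handed in at 21 s. The arm is held by the latch knob, about 60 mm up by the tool's travel, and the latch spring still pulls 7.4 N. The bottles measured A (27,-176), B (26,-94) and C (23,-13) mm, inside their windows. The beaker, marker and vial were not re-measured, and the hand-in gave no verdict.

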